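# Take the surface temperature of the labelled cheese tray

### The job

Draw the surface thermometer up out of its desk stand and check the sealed cheese tray marked for sampling with a round ringed label: set the thermometer's round foot on the middle of that label, with the thermometer square to the sloping lid, and press gently until the sprung foot is pushed about half way in (never hard against its stop). Keep it there, still, for three seconds so that the reading settles, and finish while still holding it there; do not put the thermometer on the other tray, and leave the jars standing where they are.

Things in the scene. Friction and masses are not known exactly. Their poses are not given: they have to be found in the camera images.
- probe: White hand-held surface thermometer, 146 mm long, 0.13 kg, upright in its desk stand at the start. Origin: foot's face when fully out; z along it from foot to handle, display on -x. From the foot up: steel disc 16 mm across (z 0-4 mm), steel sleeve 12 mm (22-62), round black collar 34 mm (60-67), rounded box handle 34 mm in x by 26 mm in y (66-146). The foot slides into the sleeve on a spring.
- grip (a point): Point on the thermometer's axis, 115 mm above the foot's face and 31 mm below the handle's top: a good height to grip the handle, across its 26 mm (y) or its 34 mm (x).
- foot_face (a point): Centre of the flat underside of the round foot; it moves with the sprung foot.
- foot (a joint): How far the sprung foot is pushed in, in metres: 0 = fully out, 0.012 = against its stop. It starts to move at about 1 N, half way (0.006) takes about 2.2 N, the stop is reached at about 3.4 N.
- holder: Desk stand, fixed: round foot 82 mm across, 10 mm high, and an upright aluminium tube, 37 mm outside, 27 mm inside, rim 75 mm above the table. Origin: centre of its underside; z up. The thermometer's collar rests on the rim, its foot hangs inside, 15 mm above the table: raise it over 60 mm straight up to get it out.
- label: Round white check label, 40 mm across, with a black outer ring, a thin 21 mm inner ring and a centre dot, flat on the clear lid of one of the two trays. Origin: its centre, on the lid's surface; z is the lid's outward normal, leaning 25 degrees from vertical toward the display stand's low front; x points up the slope.
- pack: The sealed cheese tray with the label, fixed on the left or right place of the display stand: 184 mm up the slope (x), 116 mm across (y), 32 mm thick (z). Origin: centre of its underside; z square to the board. The label's centre is 22 mm down the slope from the lid's centre.
- other_pack: The other sealed cheese tray, same make and size, no label, beside it on the display stand. Same frame as for the labelled one. Not to be touched with the thermometer.
- riser: Wooden sloping display stand, fixed: 262 mm wide, about 190 mm deep, its board rises 25 degrees from the front (34 mm high) to the back (about 120 mm high), with a low lip in front. Origin: centre of its underside; z up, x toward its high back.
- mustard: Mustard jar with a screw lid, 74 mm across, 83 mm high, loose bystander. Origin: centre of its underside.
- sticks: Clear jar of cocktail sticks, 45 mm across, 68 mm high, loose bystander. Origin: centre of its underside.
- spread: Low spread jar with a dark screw lid, 68 mm across, 67 mm high, loose bystander. Origin: centre of its underside.
Mind the look-alikes: they are no part of the job. Of the things shaped like the probe, the white one is meant. What is shaped like the holder but turquoise is not meant.

How it is judged:
By the outcome, as a careful person would: the job done as asked, in the order asked, and still so for the second after the job is handed in, while the arm keeps its last pose, push and grip.
It also fails if it takes over 42 s, if anything falls off the work surface, if the arm or the gripper's body presses on something with over 40 N, if the wrist force passes 120 N, or if a joint passes its speed limit or range.

### The arm

A 7-joint arm with a two-finger parallel gripper is mounted at the origin on a cart in front of the work surface, level with it; the furniture and walls round the work are solid. World frame = base frame: x ahead of the robot, y to its left, z up, the work surface at z = 0. Lengths are in m, angles in rad, forces in N, time in s.
With the tool pointing down it reaches from about 0.4 to 0.85 m from the base axis. Payload 4.5 kg.
Tool frame: the origin (TCP) lies where the fingers leave the gripper's body, on its centre line; the fingertips stand 64 mm ahead of it and the grasp point (between the pads) lies 45 mm ahead of it; z points along the fingers, y is the line along which they close (so a half turn about z gives the same grasp; the last joint's range is limited). The gripper opens to 88 mm and grips with 3 to 60 N. Pads are 18 mm wide; open, the fingers measure 123 mm over their backs; the gripper's body (75 mm by 187 mm) begins 45 mm behind the grasp point.
Start: joints at [-1.239, 0.689, -0.195, 1.565, 0.157, 0.902, -0.215], TCP at [0.183, 0.598, 0.303] pointing down, gripper open.
Joint ranges: [-3.01, 3.01], [-0.46, 2.08], [-1.47, 1.51], [0.13, 2.56], [-1, 4.14], [0.04, 2.09], [-2.66, 2.66]. Speed limits (rad/s): [2.57, 2.57, 3.14, 3.14, 3.14, 3.14, 3.14].

### API

Orientations are given as a unit quaternion [x, y, z, w].
In Python, from plant import r gives the robot as it stands.
- The arm moves only by the tool play_rows, never from a script. Its arguments are lists of equal length, an entry for each row: "translation": the shift along the tool's x, y, z in m, a list of three; "delta_rot": the turn, a rotation vector about the tool's x, y, z in degrees, a list of three; "grip": the opening, from -1 (shut) to 1 (fully open). In form: {"translation": [[x, y, z], ...], "delta_rot": [[rx, ry, rz], ...], "grip": [grip, ...]}. A call has 1 to 20 rows; each row shifts and turns the commanded pose from where the row before left it, along the tool's axes as they then stand; what a row does not reach is not made up. A row lasts 1/8 s, in which the tool goes at most 62.5 mm and 10.7 degrees, less where a joint would pass 70% of its speed; a pose out of reach is approached as far as the arm can. A call with a gripper value outside its range is refused whole. The fingers move at their own pace and stop on an object; "squeeze" is the grip in N (left out, the last holds). Time passes only in rows, so rows that do not move let the fingers close. It gives the time, the measured TCP pose, the force, the opening and the grip force at its end, in the units of the state.
- r.get_state(): the state, without advancing time (a new reading comes with each control period).
- r.snapshot(name): name is "scene" or "top" or "wrist"; returns the picture (480x640x3 uint8, blue, green, red); there is no depth.
- r.get_calibration(name): a dict with "intrinsics" (3x3 intrinsics, pixels), "eye" and "rotation" of the camera in the world. Camera axes: x right, y up, looking along -z (the intrinsics and any distortion apply to the point x, -y, -z); pixel columns grow to the right and rows downward; lengths in m; the calibration is good to about 2 mm. A picture is of the moment at which its call begins: read the wrist's pose just before it. get_calibration takes no time and is no camera call; for the wrist camera it gives the pose at the moment of the call.
- r.finish_job(): hands the job in; it is judged then, once.
Trained networks look in the newest picture that a camera, given by its name, has taken for a name from the list of things; names that differ only in an ending like _2 or _b are one class to them, and where a whole thing is asked for, a point or a joint stands for the part that bears it (a point fixed in the world has none). Each returns a list of dicts, best first, with "confidence" (0 to 1); they miss things now and then, are a little off and sometimes report something else, mostly with a low value. They report only what shows in the picture. A call takes as long as a camera call. They do not tell look-alikes from the thing itself.
- r.look_for(camera, target): "point" ([x, y, z] in m, in world coordinates, good to about 4 mm: the middle of the surface that is visible of it).
- r.silhouettes(camera, target): "pixels" (480x640 bool, what is visible of it).
The state is a dict: "clock": time; "q": joint angles; "qd": joint speeds; "joint_torque": joint torques, N m; "tool_pos": TCP position; "eef_rot": TCP orientation; "contact_force": force on the tool from outside, world axes, zero at the start; "moment": the same for the moment, N m; "opening": opening from 0.0 (shut) to 1.0 (fully open); "finger_force": force on a finger pad.
Only numpy, scipy, OpenCV 4.12 (cv2) and the standard library are available. Lean on these libraries where they do the work, as an engineer would, in place of code of your own. Each camera call takes 0.05 s, during which the arm holds its last target. There are 200 camera calls.

## Working session

There is one attempt and no reset: what is moved stays moved. The work goes in short steps, Python scripts to look and compute and a tool call to move; the robot and the scene stay as the last step left them, time stands still between calls to the robot, and variables do not carry over. Pictures are saved under pics/ and viewed, at most 10 in all, crops included, and the job is handed in when it is done.

Besides the shell and the picture viewer there is one more tool, called as a command line: name --argument value ..., lists and objects as JSON in quotes. play_rows: Moves the arm, as the interface text tells. Its arguments: {"type":"object","properties":{"translation":{"type":"array","items":{"type":"array","items":{"type":"number"}}},"delta_rot":{"type":"array","items":{"type":"array","items":{"type":"number"}}},"grip":{"type":"array","items":{"type":"number"}},"squeeze":{"type":"number"}},"required":["translation","delta_rot","grip"]}

```bash
mkdir -p pics; ls
cat > h.py <<'E'
import numpy as np,cv2
from plant import r
def ray(cal,u,v):
    K=np.array(cal["intrinsics"]);R=np.array(cal["rotation"])
    d=np.linalg.inv(K)@[u,v,1];d=R@[d[0],-d[1],-d[2]]
    return np.array(cal["eye"]),d/np.linalg.norm(d)
def proj(cal,P):
    K=np.array(cal["intrinsics"]);R=np.array(cal["rotation"])
    c=R.T@(np.array(P)-np.array(cal["eye"]));p=K@[c[0],-c[1],-c[2]];return p[:2]/p[2]
def tri(rs):
    A=0;b=0
    for e,d in rs:
        M=np.eye(3)-np.outer(d,d);A=A+M;b=b+M@e
    return np.linalg.solve(A,b)
E
python3 - <<'E'
from h import *
ims=[]
for c in ["scene","top"]:
    im=r.snapshot(c);cv2.imwrite(f"pics/{c}.png",im)
    cal=r.get_calibration(c);print(c,cal)
    for t in ["probe","holder","label","riser","pack","mustard","sticks","spread"]:
        for x in r.look_for(c,t):
            p=x["point"];print(t,np.round(p,3),round(x["confidence"],2),np.round(proj(cal,p)))
print(r.get_state())
E
```

```text
pics
scene {'intrinsics': array([[600.9949559 ,   0.        , 310.65238743],
       [  0.        , 600.9949559 , 236.43570078],
       [  0.        ,   0.        ,   1.        ]]), 'eye': array([-0.10845225, -0.82362153,  0.55537392]), 'rotation': array([ 0.52543915, -0.17273959, -0.27295226,  0.78712883])}Traceback (most recent call last):
  File "<stdin>", line 8, in <module>
  File "h.py", line 9, in proj
    c=R.T@(np.array(P)-np.array(cal["eye"]));p=K@[c[0],-c[1],-c[2]];return p[:2]/p[2]
      ~~~^^~~~~~~~~~~~~~~~~~~~~~~~~~~~~~~~~~
ValueError: matmul: Input operand 1 has a mismatch in its core dimension 0, with gufunc signature (n?,k),(k,m?)->(n?,m?) (size 3 is different from 4)
```

Rotation is a quaternion.

```bash
sed -i 's/R=np.array(cal\["rotation"\])/R=Rot.from_quat(cal["rotation"]).as_matrix()/; s/^from plant/from scipy.spatial.transform import Rotation as Rot\nfrom plant/' h.py
python3 - <<'E'
from h import *
for c in ["scene","top"]:
    im=r.snapshot(c);cv2.imwrite(f"pics/{c}.png",im)
    cal=r.get_calibration(c);print(c,cal["eye"],cal.keys())
    for t in ["probe","holder","label","riser","pack","mustard","sticks","spread"]:
        for x in r.look_for(c,t):
            p=x["point"];print(t,np.round(p,3),round(x["confidence"],2),np.round(proj(cal,p)))
s=r.get_state();print(s);print(Rot.from_quat(s["eef_rot"]).as_matrix().round(3))
E
```

```text
scene [-0.10845225 -0.82362153  0.55537392] dict_keys(['intrinsics', 'eye', 'rotation'])
probe [0.45  0.221 0.098] 0.63 [220. 222.]
probe [0.466 0.314 0.129] 0.6 [204. 196.]
probe [ 0.545 -0.288  0.039] 0.55 [434. 333.]
holder [0.586 0.207 0.021] 0.86 [279. 242.]
holder [0.356 0.166 0.02 ] 0.82 [195. 278.]
holder [0.464 0.31  0.016] 0.74 [208. 244.]
label [ 0.627 -0.066  0.097] 0.51 [377. 244.]
label [ 0.641 -0.084  0.095] 0.38 [388. 246.]
pack [ 0.64  -0.083  0.095] 0.58 [388. 245.]
mustard [0.591 0.324 0.054] 0.76 [251. 214.]
sticks [ 0.546 -0.286  0.039] 0.84 [434. 332.]
sticks [ 0.624 -0.064  0.097] 0.32 [375. 244.]
spread [0.694 0.306 0.043] 0.86 [291. 210.]
top [0.40179003 0.04319892 1.14434353] dict_keys(['intrinsics', 'eye', 'rotation'])
probe [0.473 0.316 0.154] 0.71 [208. 269.]
probe [0.448 0.223 0.145] 0.66 [249. 281.]
probe [0.383 0.332 0.139] 0.58 [201. 309.]
holder [0.365 0.184 0.007] 0.87 [272. 316.]
holder [0.472 0.308 0.008] 0.7 [226. 274.]
holder [ 0.652 -0.066  0.095] 0.66 [372. 201.]
holder [0.59  0.218 0.011] 0.61 [262. 230.]
label [ 0.624 -0.061  0.097] 0.63 [37
[... 292 characters left out ...]
252245, -0.21510619]), 'qd': array([-1.00809509e-03,  4.67321179e-04,  2.08793753e-03, -3.81162168e-04,
       -4.89478184e-04, -8.52309018e-05,  1.26322576e-03]), 'joint_torque': array([-1.39974809e-04, -5.27499962e+01, -1.26696311e+00, -1.53739715e+01,
       -5.18308883e-02, -4.86235131e-04,  3.42697399e-05]), 'tool_pos': array([0.18334032, 0.59751907, 0.3027582 ]), 'eef_rot': array([1.48314788e-01, 9.88940201e-01, 4.04767470e-05, 2.62830943e-06]), 'contact_force': array([0.60547315, 0.16805641, 0.38349888]), 'moment': array([ 0.02412514,  0.00597547, -0.03594701]), 'finger_force': 0.0, 'opening': 1.0030948940441395}
[[-0.956  0.293  0.   ]
 [ 0.293  0.956  0.   ]
 [ 0.     0.    -1.   ]]
```

View pics/scene.png

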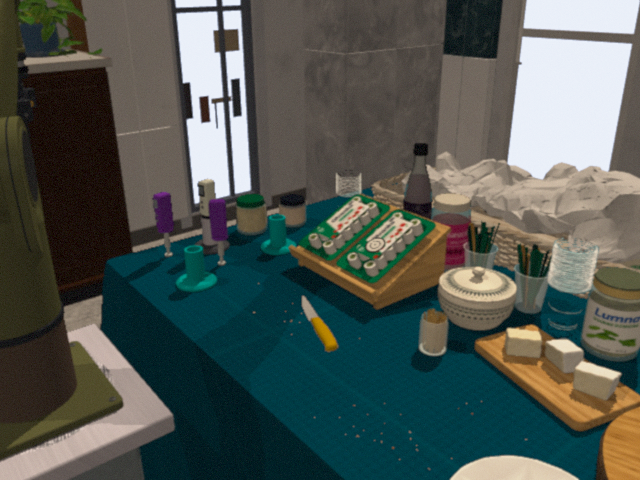

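View pics/top.png

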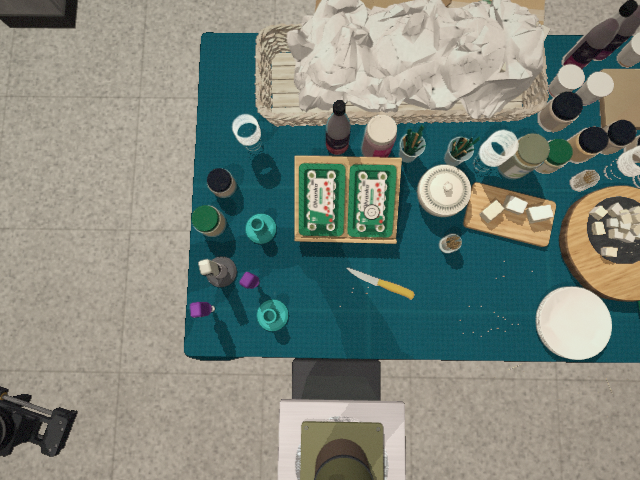

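Scene view: the white probe is at (207,205) in the grey stand. Purple look-alikes are at (164,212) and (218,222), and turquoise stands at (196,272) and (277,240). The labelled tray is the right one, with its label at (376,244) in scene and (372,212) in top. I'm choosing the white probe, at about (0.47, 0.31), and will check it in a close crop.

Run:
```python
from h import *
a=cv2.imread("pics/scene.png")[160:270,140:280];b=cv2.imread("pics/top.png")[230:330,180:290]
A=cv2.resize(a,(600,471),interpolation=3);B=cv2.resize(b,(518,471),interpolation=3)
o=np.hstack([A,B]);cv2.imwrite("pics/crop1.png",cv2.resize(o,(800,337)))
c=r.get_calibration("wrist");s=r.get_state();R=Rot.from_quat(s["eef_rot"]).as_matrix()
print("cam in tool",R.T@(c["eye"]-s["tool_pos"]),(R.T@Rot.from_quat(c["rotation"]).as_matrix()).round(3),c["intrinsics"])
```

```text
cam in tool [ 0.07267958 -0.00023765 -0.0821351 ] [[ 0.001  0.96   0.281]
 [ 1.    -0.001 -0.   ]
 [ 0.     0.281 -0.96 ]] [[347.18399628   0.         322.45809564]
 [  0.         347.18399628 239.40022725]
 [  0.           0.           1.        ]]
```

View pics/crop1.png

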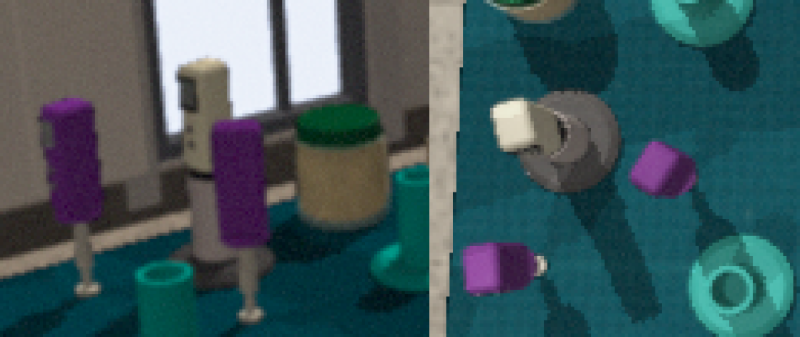

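The crop confirms it: a white handle in the grey stand, with the purple ones standing free. I'm moving the wrist camera over it.

play_rows --translation '[[-0.015,-0.008,0],[-0.03,-0.016,0],[-0.035,-0.02,0],[-0.035,-0.02,0],[-0.035,-0.02,0],[-0.035,-0.02,0],[-0.035,-0.02,0],[-0.035,-0.02,0],[-0.02,-0.01,0],[0,0,0],[0,0,0]]' --delta_rot '[[0,0,0],[0,0,0],[0,0,0],[0,0,0],[0,0,0],[0,0,0],[0,0,0],[0,0,0],[0,0,0],[0,0,0],[0,0,0]]' --grip '[1,1,1,1,1,1,1,1,1,1,1]'

```text
clock: 2.38
tool_pos: [0.4003, 0.3701, 0.3028]
eef_rot: [0.148, 0.989, 0.0, -0.0]
contact_force: [0.1, 1.2, 0.4]
opening: 0.998
finger_force: 0.0
```

Run:
```python
from h import *
import pickle
cal=r.get_calibration("wrist");im=r.snapshot("wrist");cv2.imwrite("pics/w1.png",im);pickle.dump(cal,open("w1.pkl","wb"))
for t in ["probe","holder"]:
    for x in r.look_for("wrist",t):
        p=x["point"];print(t,np.round(p,3),round(x["confidence"],2),np.round(proj(cal,p)))
s=r.get_state();print(s["clock"],s["tool_pos"],s["q"])
```

```text
probe [0.462 0.33  0.126] 0.84 [298. 318.]
probe [0.377 0.35  0.144] 0.58 [287. 220.]
holder [0.368 0.196 0.01 ] 0.82 [164. 225.]
holder [0.464 0.333 0.008] 0.79 [308. 267.]
holder [0.59  0.225 0.052] 0.6 [250. 404.]
2.525 [0.40001537 0.37065796 0.30278602] [-0.68650331  0.58717004 -0.23545838  1.80636449  0.1857185   0.76928483
  0.25756176]
```

View pics/w1.png

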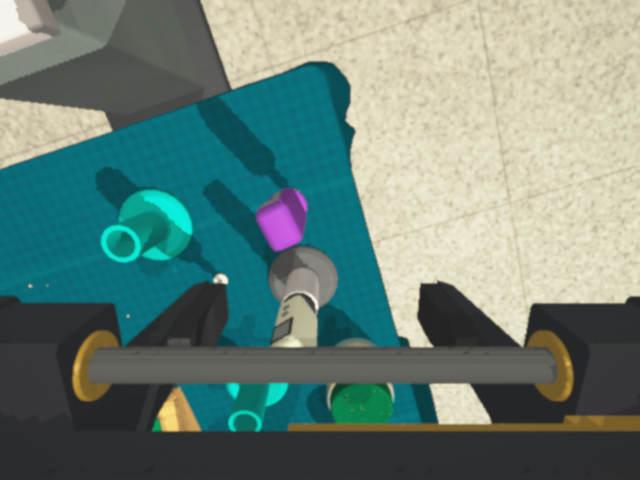

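The view shows the white probe's front with its display at (285,328), the stand base at (303,278), and a purple probe at (282,225). The hand hides the probe's top, so I'll view it from farther out.

play_rows --translation '[[-0.01,0,-0.03],[-0.04,-0.005,-0.03],[-0.04,-0.005,-0.01],[-0.03,-0.003,0],[-0.01,0,0],[0,0,0],[0,0,0]]' --delta_rot '[[0,0,0],[0,0,0],[0,0,0],[0,0,0],[0,0,0],[0,0,0],[0,0,0]]' --grip '[1,1,1,1,1,1,1]'

```text
clock: 3.4
tool_pos: [0.5198, 0.3204, 0.3726]
eef_rot: [0.147, 0.989, 0.0, -0.001]
contact_force: [1.4, -0.6, -0.7]
opening: 1.001
finger_force: 0.0
```

Run:
```python
from h import *
import pickle
cal=r.get_calibration("wrist");im=r.snapshot("wrist");cv2.imwrite("pics/w2.png",im);pickle.dump(cal,open("w2.pkl","wb"))
for t in ["probe","holder"]:
    for x in r.look_for("wrist",t):
        p=x["point"];print(t,np.round(p,3),round(x["confidence"],2),np.round(proj(cal,p)))
s=r.get_state();print(s["clock"],s["tool_pos"])
```

```text
probe [0.476 0.321 0.161] 0.9 [308. 177.]
probe [0.385 0.343 0.144] 0.61 [302.  58.]
holder [0.586 0.225 0.008] 0.89 [270. 263.]
holder [0.461 0.335 0.01 ] 0.7 [320. 149.]
holder [0.374 0.195 0.013] 0.58 [187. 111.]
holder [0.681 0.114 0.047] 0.34 [212. 358.]
3.55 [0.52049346 0.3198972  0.37279529]
```

View pics/w2.png

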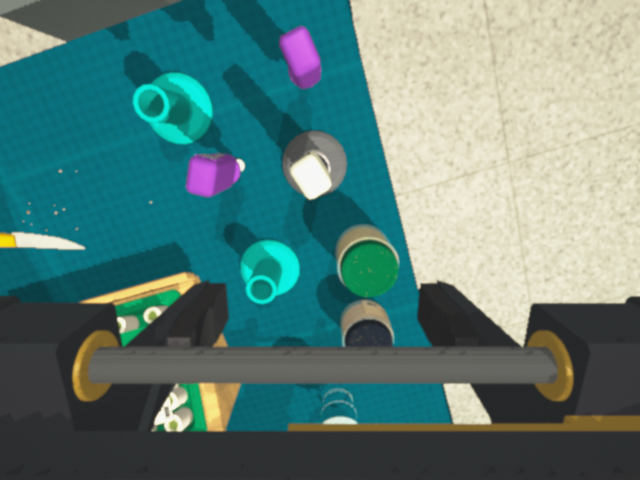

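The probe's top face is at (311,177) in the grey stand, whose base centre is near (316,162). I'll measure its centre, height and yaw.

Run:
```python
from h import *
import pickle
def onz(cal,uv,z):
    o=[]
    for u,v in uv:
        e,d=ray(cal,u,v);o.append(e+d*(z-e[2])/d[2])
    return np.array(o)
cal2=pickle.load(open("w2.pkl","rb"));ct=r.get_calibration("top");cs=r.get_calibration("scene")
def white(f,box,th):
    im=cv2.imread(f);x0,y0,x1,y1=box;c=im[y0:y1,x0:x1].astype(int)
    m=((c.min(2)>th)).astype(np.uint8)
    n,l,st,ce=cv2.connectedComponentsWithStats(m,connectivity=4);k=1+st[1:,4].argmax();m=(l==k).astype(np.uint8)
    cn=max(cv2.findContours(m,0,2)[0],key=cv2.contourArea).reshape(-1,2)+[x0,y0]
    return ce[k]+[x0,y0],cn,st[k]
c2,n2,s2=white("pics/w2.png",(270,130,350,215),170);print(c2,s2)
c1,n1,s1=white("pics/top.png",(195,255,220,280),150);print(c1,s1)
print("tri",tri([ray(cal2,*c2),ray(ct,*c1)]))
for z in [.157,.161]:
    p=onz(cal2,n2,z);rc=cv2.minAreaRect((p[:,:2]*1000).astype(np.float32));print(z,rc,"cen",onz(cal2,[c2],z),"top",onz(ct,[c1],z))
# stand disc: silhouettes
for cam,cal in [("wrist",cal2),("top",ct)]:
    if cam=="top": r.snapshot("top")
    for x in r.silhouettes(cam,"holder"):
        m=x["pixels"].astype(np.uint8);cn=max(cv2.findContours(m,0,2)[0],key=cv2.contourArea).reshape(-1,2)
        p=onz(cal,cn,.008)[:,:2]*1000;(cx,cy),rad=cv2.minEnclosingCircle(p.astype(np.float32));print(cam,round(x["confidence"],2),cx,cy,rad)
im=cv2.resize(cv2.imread("pics/w2.png")[120:220,260:380],(720,600),interpolation=3);cv2.drawContours(im,[((n2-[260,120])*6).astype(int)],-1,(0,0,255),1);cv2.imwrite("pics/c2.png",im)
```

```text
[310.88007055 176.51058201] [  21   25   41   44 1134]
[204.32  265.968] [  4   4  12  15 125]
tri [0.47839905 0.32303255 0.16006626]
0.157 ((477.5833740234375, 322.85308837890625), (32.99905776977539, 25.587507247924805), 15.5280179977417) cen [[0.4772616  0.32280472 0.157     ]] top [[0.48005549 0.32398511 0.157     ]]
0.161 ((477.2172546386719, 323.1006774902344), (32.555870056152344, 25.24384307861328), 15.528013229370117) cen [[0.47689984 0.32305294 0.161     ]] top [[0.47973842 0.32284757 0.161     ]]
wrist 0.73 598.4078369140625 218.23703002929688 48.9238166809082
wrist 0.7 476.8938293457031 322.76800537109375 41.41905975341797
wrist 0.65 363.85968017578125 178.9446563720703 48.025447845458984
top 0.82 367.9998474121094 183.39122009277344 42.03097152709961
top 0.65 478.0491638183594 320.48992919921875 41.24224090576172
top 0.63 593.9545288085938 221.44869995117188 40.601139068603516
```

View pics/c2.png

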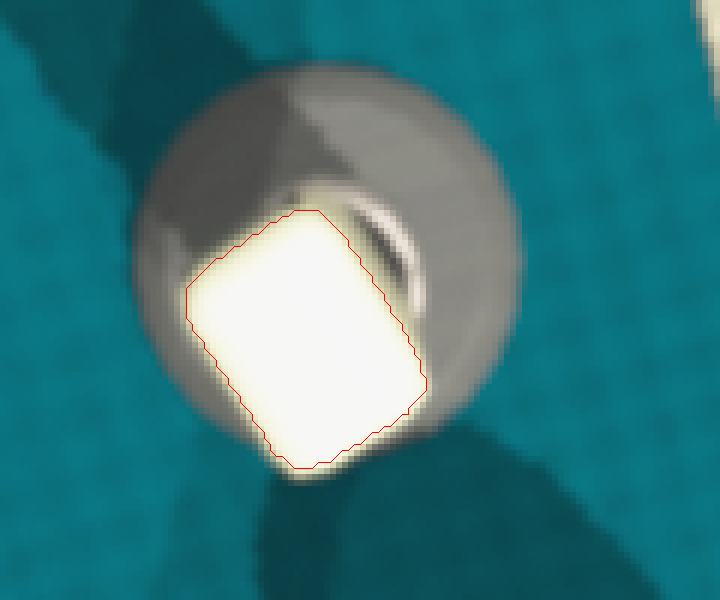

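Centre is (0.477, 0.323), top at 0.160 (expected 0.161). The 26 mm side lies along 105.5°. I'll align above it first.

play_rows --translation '[[0.0215,-0.005,0],[0.021,-0.005,0],[0,0,0.02],[0,0,0.03],[0,0,0.03],[0,0,0.02],[0,0,0],[0,0,0]]' --delta_rot '[[0,0,0],[0,0,0],[0,0,-8],[0,0,-8.5],[0,0,-8.5],[0,0,-7.5],[0,0,0],[0,0,0]]' --grip '[1,1,1,1,1,1,1,1]'

```text
clock: 4.7
tool_pos: [0.4783, 0.3224, 0.2736]
eef_rot: [-0.133, 0.991, 0.0, 0.001]
contact_force: [0.4, 1.6, -0.5]
opening: 0.993
finger_force: 0.0
```

Run:
```python
from h import *
s=r.get_state();R=Rot.from_quat(s["eef_rot"]).as_matrix();print(s["clock"],s["tool_pos"],R.round(3),s["q"].round(2))
print(R.T@(np.array([.4772,.323,.176])-s["tool_pos"]), np.degrees(np.arctan2(R[1,1],R[0,1])))
```

```text
4.7 [0.47832701 0.32238125 0.27359659] [[-0.965 -0.264  0.001]
 [-0.264  0.965  0.001]
 [-0.001  0.001 -1.   ]] [-0.45  0.68 -0.38  1.74  0.33  0.78  0.85]
[0.00105847 0.00081997 0.09759588] 105.31133895675866
```

play_rows --translation '[[0.001,0.001,0.02],[0,0,0.03],[0,0,0.03],[0,0,0.0175],[0,0,0],[0,0,0],[0,0,0],[0,0,0],[0,0,0],[0,0,0],[0,0,0],[0,0,0]]' --delta_rot '[[0,0,0],[0,0,0],[0,0,0],[0,0,0],[0,0,0],[0,0,0],[0,0,0],[0,0,0],[0,0,0],[0,0,0],[0,0,0],[0,0,0]]' --grip '[1,1,1,1,1,-1,-1,-1,-1,-1,-1,-1]' --squeeze 25

```text
clock: 6.2
tool_pos: [0.4767, 0.3225, 0.1751]
eef_rot: [-0.134, 0.991, -0.0, -0.0]
contact_force: [0.3, -0.1, -0.1]
opening: 0.294
finger_force: 25.0
```

Grasped at 25.9 mm, as expected. Lifting straight up.

play_rows --translation '[[0,0,-0.01],[0,0,-0.02],[0,0,-0.025],[0,0,-0.025],[0,0,-0.03],[0,0,-0.03],[0,0,-0.02],[0,0,-0.01],[0,0,0],[0,0,0]]' --delta_rot '[[0,0,0],[0,0,0],[0,0,0],[0,0,0],[0,0,0],[0,0,0],[0,0,0],[0,0,0],[0,0,0],[0,0,0]]' --grip '[-1,-1,-1,-1,-1,-1,-1,-1,-1,-1]'

```text
clock: 7.45
tool_pos: [0.4764, 0.3223, 0.3443]
eef_rot: [-0.134, 0.991, -0.0, -0.001]
contact_force: [-0.2, 0.1, -1.5]
opening: 0.295
finger_force: 25.0
```

Run:
```python
from h import *
s=r.get_state();R=Rot.from_quat(s["eef_rot"]).as_matrix();print(s["clock"],s["tool_pos"],R.round(3),s["opening"],s["contact_force"],s["moment"])
cw=r.get_calibration("wrist");print("pred foot px",proj(cw,np.array(s["tool_pos"])+R@[0,0,.16]))
im=r.snapshot("wrist");cv2.imwrite("pics/w3.png",im)
# label & riser in scene/top
ct=r.get_calibration("top");cs=r.get_calibration("scene")
rs=[]
for c,cal in [("scene",cs),("top",ct)]:
    r.snapshot(c)
    for x in r.silhouettes(c,"label")[:2]:
        v,u=np.nonzero(x["pixels"]);print(c,x["confidence"],u.mean(),v.mean(),len(u),np.ptp(u),np.ptp(v))
    x=r.silhouettes(c,"label")[0];v,u=np.nonzero(x["pixels"]);rs.append(ray(cal,u.mean(),v.mean()))
    for x in r.silhouettes(c,"riser")[:1]:
        print("riser",x["confidence"]);cn=max(cv2.findContours(x["pixels"].astype(np.uint8),0,2)[0],key=cv2.contourArea)
        print(cv2.approxPolyDP(cn,4,True).reshape(-1,2).tolist())
print("label tri",tri(rs))
a=cv2.imread("pics/top.png")[145:255,280:420];cv2.imwrite("pics/c3.png",np.hstack([cv2.resize(a,(480,377),interpolation=3),cv2.resize(im[:, 160:480],(251,377))]))
```

```text
7.45 [0.47637997 0.32226047 0.34432089] [[-0.964 -0.266 -0.001]
 [-0.266  0.964 -0.001]
 [ 0.002 -0.001 -1.   ]] 0.2953152549335933 [-0.2155527   0.06703902 -1.52064874] [ 0.11542353  0.04968634 -0.00082944]
pred foot px [322.49597002 241.90487833]
scene 0.48 374.01197604790417 244.8323353293413 167 17 12
riser 0.68
[[450, 229], [432, 221], [434, 228], [373, 283], [339, 268], [335, 261], [395, 206], [390, 205], [332, 260], [300, 246], [289, 249], [300, 265], [378, 309], [438, 283]]
top 0.67 371.495 211.675 200 15 15
riser 0.78
[[295, 157], [295, 241], [396, 243], [401, 158]]
label tri [ 0.62421073 -0.06386335  0.09468502]
```

View pics/c3.png

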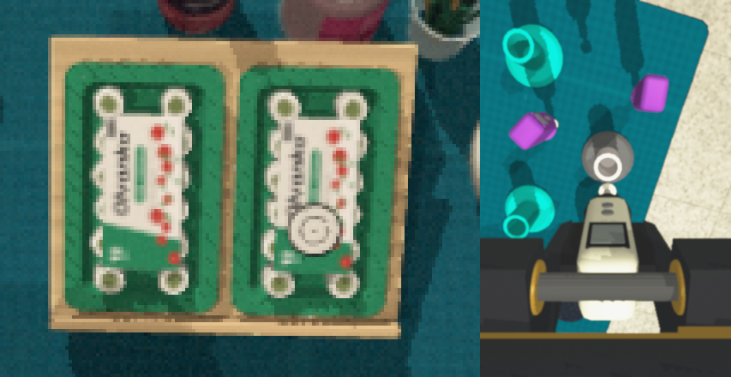

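Probe held. The foot shows at about (323,242), matching the prediction (322,242). The label triangulates to (0.624, -0.064, 0.095) on the right tray. I'll carry the probe over, tilt 25°, and hover about 60 mm off the lid.

play_rows --translation '[[0,0,0],[0,0,0],[-0.003,-0.02,0],[-0.005,-0.04,0],[-0.006,-0.043,0],[-0.006,-0.043,0],[-0.006,-0.043,0],[-0.006,-0.043,0],[-0.006,-0.043,0],[-0.006,-0.043,0],[-0.006,-0.04,0],[-0.005,-0.028,0],[0,0,0],[0,0,0],[0,0,0],[0.007,0,0.015],[0.007,0,0.015],[0.007,0,0.015],[0,0,0],[0,0,0]]' --delta_rot '[[0,0,7.7],[0,0,7.7],[0,0,0],[0,0,0],[0,0,0],[0,0,0],[0,0,0],[0,0,0],[0,0,0],[0,0,0],[0,0,0],[0,0,0],[0,-8,0],[0,-9,0],[0,-8,0],[0,0,0],[0,0,0],[0,0,0],[0,0,0],[0,0,0]]' --grip '[-1,-1,-1,-1,-1,-1,-1,-1,-1,-1,-1,-1,-1,-1,-1,-1,-1,-1,-1,-1]'

```text
clock: 10.4
tool_pos: [0.5327, -0.064, 0.2971]
eef_rot: [-0.001, 0.976, 0.0, 0.216]
contact_force: [-0.2, -0.1, -1.2]
opening: 0.293
finger_force: 25.0
```

Run:
```python
from h import *
import pickle
s=r.get_state();R=Rot.from_quat(s["eef_rot"]).as_matrix();print(s["clock"],s["tool_pos"],R.round(3),s["opening"],s["contact_force"],s["moment"],s["q"].round(2))
cw=r.get_calibration("wrist");im=r.snapshot("wrist");cv2.imwrite("pics/w4.png",im);pickle.dump((cw,s["tool_pos"],R),open("w4.pkl","wb"))
print("foot pred px",proj(cw,np.array(s["tool_pos"])+R@[0,0,.16]),"label pred",proj(cw,[.624,-.064,.095]))
for x in r.look_for("wrist","label")[:3]: print(x["point"],x["confidence"],proj(cw,x["point"]))
for x in r.silhouettes("wrist","label")[:2]:
    v,u=np.nonzero(x["pixels"]);print(x["confidence"],u.mean(),v.mean(),len(u),np.ptp(u),np.ptp(v))
```

```text
10.4 [ 0.53265411 -0.06401615  0.29711174] [[-0.906 -0.001  0.422]
 [-0.001  1.     0.   ]
 [-0.422 -0.    -0.906]] 0.2929481430468161 [-0.18620451 -0.10368699 -1.20037106] [-0.0034957   0.5296166  -0.00145946] [ 0.1   0.5  -0.08  2.17  0.55  0.04  1.07]
foot pred px [322.39224095 241.57311303] label pred [322.32384589 219.10639961]
[0.6165, -0.0654, 0.0942] 0.58 [320.76199364 211.85100308]
0.84 321.51849267271456 217.21632937892534 1433 44 40
```

View pics/w4.png

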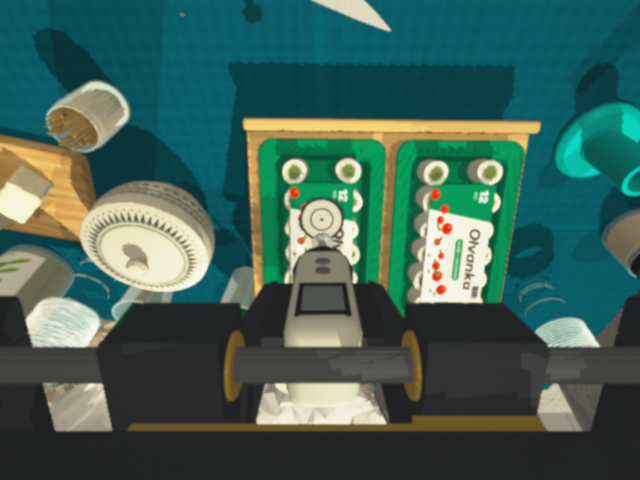

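The label's rings are centred at (322,217) and the foot is at (322,241). The front lip runs level from (245,125) to (540,128), so the stand's yaw is about 0. Joint 6 reads 0.04, its lower limit, so I'll check the kinematics before going down.

```bash
cat > kin.py <<'E'
from h import *
import itertools
from scipy.optimize import least_squares
q4=np.array(r.get_state()["q"]);s=r.get_state()
D=[([-1.23923378,.68907637,-.19461484,1.56529871,.15731144,.90252245,-.21510619],[.18334,.59752,.30276],[.148314788,.98894,0,0]),
([-0.68650331,.58717004,-.23545838,1.80636449,.1857185,.76928483,.25756176],[.40002,.37066,.30279],[.148,.989,0,0]),
([-.45,.68,-.38,1.74,.33,.78,.85],[.47833,.32238,.2736],[-.133,.991,0,.001]),
(q4,s["tool_pos"],s["eef_rot"])]
def fk(q,p,sg,full=False):
    h,L1,L2,L3,a,b,o0,o7=p;q=np.array(q)*sg
    E=lambda ax,x:Rot.from_euler(ax,x).as_matrix()
    R=E('z',q[0]+o0)@E('y',q[1]);P=np.array([0,0,h])+R@[0,0,L1]
    R=R@E('z',q[2]);P=P+R@[a,0,0];R=R@E('y',q[3]);P=P+R@[b,0,L2]
    R=R@E('z',q[4])@E('y',q[5]);P=P+R@[0,0,L3];R=R@E('z',q[6]+o7);return P,R
def res(p,sg):
    o=[]
    for q,P,Q in D:
        p_,R=fk(q,p,sg);o+=list((p_-P)*5)+list(Rot.from_matrix(R.T@Rot.from_quat(Q).as_matrix()).as_rotvec())
    return o
def fit():
    best=None
    for t in itertools.product([1,-1],repeat=4):
        sg=np.array([t[0],1,t[1],1,t[2],1,t[3]])
        for o7 in [0,np.pi/2,np.pi,-np.pi/2]:
            f=least_squares(res,[.3,.4,.4,.2,0,0,0,o7],args=(sg,))
            if best is None or f.cost<best[0].cost:best=(f,sg)
    return best
E
python3 - <<'E'
from kin import *
f,sg=fit();print(f.cost,f.x.round(4),sg);print("q",q4.round(4))
for q,P,Q in D: print((fk(q,f.x,sg)[0]-P).round(4))
import pickle;pickle.dump((f.x,sg),open("kin.pkl","wb"))
cw,tp,R=pickle.load(open("w4.pkl","rb"))
L=tri([ray(cw,322,217)]*3+[ray(r.get_calibration("top"),371.5,211.7),ray(r.get_calibration("scene"),374.5,244.8)]);print("label",L)
for nm,c,uv in [("w",cw,(322,217)),("t",r.get_calibration("top"),(371.5,211.7)),("s",r.get_calibration("scene"),(374.5,244.8))]: print(nm,proj(c,L)-uv)
th=np.radians(25);n=np.array([-np.sin(th),0,np.cos(th)])
T=L+n*.154;Rt=np.array([[-np.cos(th),0,np.sin(th)],[0,1,0],[-np.sin(th),0,-np.cos(th)]])
lo=np.array([-3.01,-.46,-1.47,.13,-1,.04,-2.66]);hi=np.array([3.01,2.08,1.51,2.56,4.14,2.09,2.66])
g=lambda q:np.r_[(fk(q,f.x,sg)[0]-T)*5,Rot.from_matrix(fk(q,f.x,sg)[1].T@Rt).as_rotvec(),1e-3*(q-q4)]
print("T",T)
rng=np.random.default_rng(0)
for i in range(12):
    q0=np.clip(q4+(i>0)*rng.normal(size=7)*[.3,.3,.6,.3,1.5,.3,1.5],lo+.01,hi-.01)
    k=least_squares(g,q0,bounds=(lo,hi));print(round(k.cost,6),k.x.round(2),np.abs(g(k.x)[:6]).max().round(4))
E
```

```text
0.001093080136769984 [ 3.5410e-01  5.6720e-01  3.4560e-01  2.6890e-01  2.9000e-03  7.3000e-03
 -8.0600e-02 -4.7904e+00] [-1  1 -1  1 -1  1 -1]
q [ 0.0949  0.496  -0.0786  2.1734  0.546   0.0433  1.065 ]
[ 0.0037 -0.0014 -0.0014]
[-0.0022  0.001  -0.0002]
[0.0007 0.0012 0.0018]
[ 0.0002  0.0029 -0.0002]
label [ 0.62367871 -0.06429107  0.09356542]
w [0.00262036 0.84155461]
t [-0.27565152  0.78470452]
s [0.2535792  0.53321737]
T [ 0.5585955  -0.06429107  0.23313682]
2e-06 [ 0.48  0.74 -0.68  2.16  1.83  0.4  -0.16] 0.0
2e-06 [ 0.48  0.74 -0.68  2.16  1.83  0.4  -0.16] 0.0
2e-06 [ 0.48  0.74 -0.68  2.16  1.83  0.4  -0.16] 0.0
2e-06 [ 0.48  0.74 -0.68  2.16  1.83  0.4  -0.16] 0.0
2e-06 [ 0.48  0.74 -0.68  2.16  1.83  0.4  -0.16] 0.0
0.210891 [-0.83  1.39  1.51  2.24  4.14  1.13  2.66] 0.4592
0.210891 [-0.83  1.39  1.51  2.24  4.14  1.13  2.66] 0.4592
2e-06 [ 0.48  0.74 -0.68  2.16  1.83  0.4  -0.16] 0.0
0.00191 [ 0.09  0.64 -0.04  2.11 -1.    0.04  2.63] 0.0571
2e-06 [ 0.48  0.74 -0.68  2.16  1.83  0.4  -0.16] 0.0
2e-06 [ 0.48  0.74 -0.68  2.16  1.83  0.4  -0.16] 0.0
0.288053 [ 0.86  0.91 -0.79  2.1  -1.    0.04 -2.66] 0.5574
```

The label is at (0.6237, -0.0643, 0.0936), leaving tool +3.4 mm in x and 63 mm in z. A joint solution exists with joint 5 swung out. I'll advance slowly and watch the pose tracking.

play_rows --translation '[[0.0014,0,0.006],[0.001,0,0.006],[0.001,0,0.006],[0,0,0.006],[0,0,0.006],[0,0,0]]' --delta_rot '[[0,0,0],[0,0,0],[0,0,0],[0,0,0],[0,0,0],[0,0,0]]' --grip '[-1,-1,-1,-1,-1,-1]'

```text
clock: 11.3
tool_pos: [0.5426, -0.0639, 0.2726]
eef_rot: [-0.001, 0.977, 0.0, 0.213]
contact_force: [-1.1, -0.1, -0.9]
opening: 0.297
finger_force: 25.0
```

```bash
cat > chk.py <<'E'
from h import *
s=r.get_state();R=Rot.from_quat(s["eef_rot"]).as_matrix();print(s["clock"],s["tool_pos"],s["q"].round(3),s["qd"].round(3),s["contact_force"])
th=np.radians(25);Rt=np.array([[-np.cos(th),0,np.sin(th)],[0,1,0],[-np.sin(th),0,-np.cos(th)]])
L=np.array([.6237,-.0643,.0936])
print("rot err deg (tool)",np.degrees(Rot.from_matrix(R.T@Rt).as_rotvec()),"label-foot in tool",(R.T@(L-s["tool_pos"]-R@[0,0,.16])).round(4))
E
python3 chk.py
```

```text
11.3 [ 0.54257696 -0.06392555  0.27258416] [ 0.132  0.554 -0.136  2.168  1.689  0.057 -0.072] [-0.007 -0.009  0.011  0.003 -0.081 -0.002  0.068] [-1.12400322 -0.10614089 -0.94562314]
rot err deg (tool) [ 0.06606782 -0.36873488  0.08629416] label-foot in tool [ 0.0009 -0.0006  0.0365]
```

Joint 5 went round cleanly. Continuing.

play_rows --translation '[[0.0005,-0.0005,0.005],[0,0,0.005],[0,0,0.005],[0,0,0.005],[0,0,0.004],[0,0,0],[0,0,0]]' --delta_rot '[[0,0,0],[0,0,0],[0,0,0],[0,0,0],[0,0,0],[0,0,0],[0,0,0]]' --grip '[-1,-1,-1,-1,-1,-1,-1]'

```text
clock: 12.18
tool_pos: [0.5519, -0.0644, 0.2505]
eef_rot: [-0.0, 0.977, 0.0, 0.213]
contact_force: [0.1, 0.3, -1.1]
opening: 0.29
finger_force: 25.0
```

```bash
python3 chk.py
python3 - <<'E'
from h import *
cw=r.get_calibration("wrist");im=r.snapshot("wrist");s=r.get_state();R=Rot.from_quat(s["eef_rot"]).as_matrix()
print(proj(cw,s["tool_pos"]+R@[0,0,.16]),proj(cw,[.6237,-.0643,.0936]))
cv2.imwrite("pics/w5.png",cv2.resize(im[170:290,242:402],(800,600),interpolation=3))
E
```

```text
12.175 [ 0.55194274 -0.06437138  0.25045255] [ 0.252  0.617 -0.326  2.157  1.81   0.181 -0.179] [-0.003 -0.005  0.002  0.002  0.001  0.001 -0.003] [ 0.09688788  0.29001954 -1.05848719]
rot err deg (tool) [ 0.03359964 -0.3920273   0.04402065] label-foot in tool [ 0.0001 -0.      0.0125]
[322.39024566 241.75239386] [322.3940548  236.84556148]
```

View pics/w5.png

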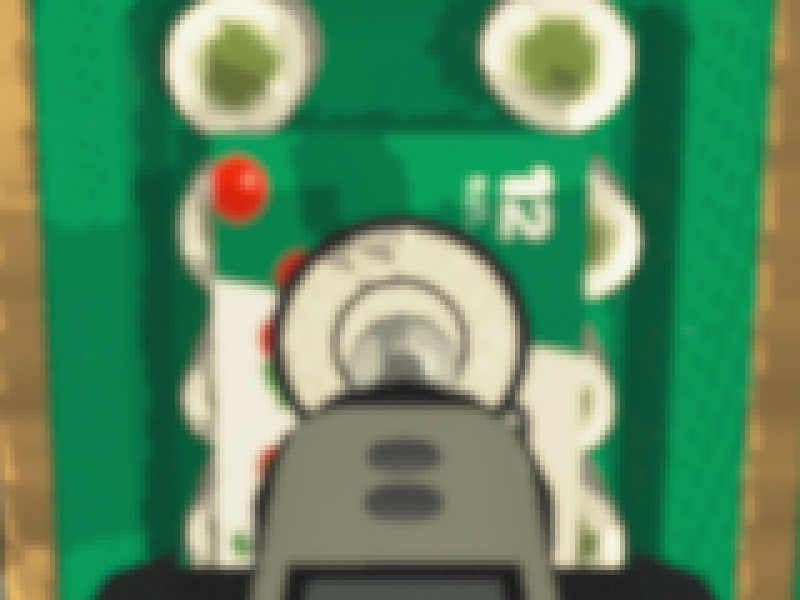

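The label's ring is centred at crop (402,337), which is pixel (322.4,237.4), against a predicted (322.4,236.8). The foot is lined up. I'll trim the tilt, approach, then baseline the force.

play_rows --translation '[[0.0011,0,0.003],[0,0,0.003],[0,0,0.002],[0,0,0],[0,0,0]]' --delta_rot '[[0,-0.4,0],[0,0,0],[0,0,0],[0,0,0],[0,0,0]]' --grip '[-1,-1,-1,-1,-1]'

```text
clock: 12.85
tool_pos: [0.5544, -0.0644, 0.2428]
eef_rot: [-0.0, 0.976, 0.0, 0.217]
contact_force: [0.0, 1.3, -1.9]
opening: 0.298
finger_force: 25.0
```

```bash
cat > frc.py <<'E'
from chk import *
n=-R[:,2];F=[];Z=[]
for i in range(8):
    r.snapshot("top");x=r.get_state();F.append(x["contact_force"]);Z.append(x["tool_pos"])
F=np.array(F);print("F.n",(F@n).mean(),(F@n).std(),"F lat x,y",(F@R[:,0]).mean(),(F@R[:,1]).mean(),"dist",((L-np.mean(Z,0))@R[:,2]).round(5))
E
python3 frc.py
```

```text
12.85 [ 0.55438564 -0.06437837  0.24278919] [ 0.294  0.642 -0.394  2.16   1.873  0.232 -0.235] [-0.001 -0.002 -0.002  0.001  0.001  0.    -0.001] [ 0.00254352  1.29762916 -1.93344513]
rot err deg (tool) [0.02736305 0.01687743 0.04642627] label-foot in tool [0.0003 0.     0.0045]
F.n -1.2138940590467826 0.4692655650631055 F lat x,y 0.7997875529514178 -0.021791282488168164 dist 0.16452
```

play_rows --translation '[[0,0,0.001],[0,0,0.001],[0,0,0.001],[0,0,0.001],[0,0,0.001],[0,0,0.001],[0,0,0]]' --delta_rot '[[0,0,0],[0,0,0],[0,0,0],[0,0,0],[0,0,0],[0,0,0],[0,0,0]]' --grip '[-1,-1,-1,-1,-1,-1,-1]'

```text
clock: 14.12
tool_pos: [0.5569, -0.0644, 0.2373]
eef_rot: [-0.0, 0.976, 0.0, 0.217]
contact_force: [-0.1, -0.5, 0.8]
opening: 0.296
finger_force: 25.0
```

```bash
python3 frc.py
```

```text
14.125 [ 0.55687244 -0.06438493  0.2372552 ] [ 0.304  0.657 -0.412  2.157  1.892  0.249 -0.251] [-0.    -0.002  0.003  0.    -0.003 -0.001  0.001] [-0.07065969 -0.49512418  0.77564917]
rot err deg (tool) [0.03448095 0.01145663 0.03953294] label-foot in tool [ 0.0002 -0.     -0.0016]
F.n 0.4665555454390786 0.4779124113720765 F lat x,y 1.2394668422326893 0.22200623439121434 dist 0.15849
```

Contact: about 1.7 N, roughly 3 mm in. Pushing 2 mm more, then measuring again.

play_rows --translation '[[0,0,0.001],[0,0,0.001],[0,0,0]]' --delta_rot '[[0,0,0],[0,0,0],[0,0,0]]' --grip '[-1,-1,-1]'

```text
clock: 14.9
tool_pos: [0.5577, -0.0644, 0.2354]
eef_rot: [-0.0, 0.976, 0.0, 0.216]
contact_force: [-1.2, -0.2, 0.4]
opening: 0.295
finger_force: 25.0
```

```bash
sed -i 's/range(8)/range(30)/' frc.py; python3 frc.py;  python3 - <<'E'
from h import *
im=r.snapshot("wrist");cv2.imwrite("pics/w6.png",cv2.resize(im[190:290,262:382],(720,600),interpolation=3))
E
```

```text
14.9 [ 0.55772909 -0.06441777  0.23537   ] [ 0.307  0.662 -0.418  2.155  1.899  0.254 -0.255] [ 0.001 -0.002  0.003 -0.    -0.003 -0.001  0.003] [-1.22714594 -0.19284823  0.41210322]
rot err deg (tool) [0.03416419 0.00616024 0.04225808] label-foot in tool [ 0.0001  0.     -0.0036]
F.n 0.7042152843858521 0.5383774136735234 F lat x,y 0.9061031908554799 -0.16779404277771745 dist 0.15646
```

View pics/w6.png

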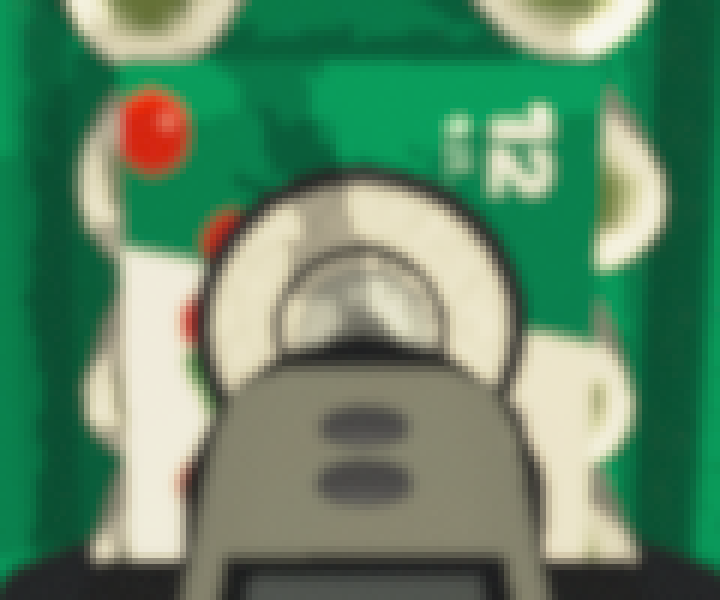

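The foot sits concentric within the 21 mm inner ring (ring 276–445, centre column 361, disc centred the same). Force is about 1.9 N, roughly 4.3 mm in. Pushing 1.7 mm more, then holding still.

play_rows --translation '[[0,0,0.001],[0,0,0.0007],[0,0,0],[0,0,0]]' --delta_rot '[[0,0,0],[0,0,0],[0,0,0],[0,0,0]]' --grip '[-1,-1,-1,-1]'

```text
clock: 16.95
tool_pos: [0.5585, -0.0644, 0.2339]
eef_rot: [-0.0, 0.976, 0.0, 0.217]
contact_force: [-1.9, 0.4, 0.9]
opening: 0.295
finger_force: 25.0
```

```bash
sed -i 's/range(30)/range(40)/' frc.py; python3 frc.py
```

```text
16.95 [ 0.55845282 -0.06440129  0.23393287] [ 0.309  0.667 -0.422  2.155  1.903  0.258 -0.259] [-0.001 -0.002  0.     0.002  0.001 -0.001 -0.   ] [-1.86630677  0.42245778  0.93149871]
rot err deg (tool) [0.03158305 0.01425256 0.04085501] label-foot in tool [ 0.0002  0.     -0.0052]
F.n 0.9572363746103608 0.5162114269022374 F lat x,y 0.9054379637650669 -0.25690525433748324 dist 0.15476
```

2.14 N, about 5.5 mm in: half way. Holding for the full three seconds and more.

play_rows --translation '[[0,0,0],[0,0,0],[0,0,0],[0,0,0],[0,0,0],[0,0,0],[0,0,0],[0,0,0],[0,0,0],[0,0,0],[0,0,0],[0,0,0],[0,0,0],[0,0,0],[0,0,0],[0,0,0],[0,0,0],[0,0,0],[0,0,0],[0,0,0]]' --delta_rot '[[0,0,0],[0,0,0],[0,0,0],[0,0,0],[0,0,0],[0,0,0],[0,0,0],[0,0,0],[0,0,0],[0,0,0],[0,0,0],[0,0,0],[0,0,0],[0,0,0],[0,0,0],[0,0,0],[0,0,0],[0,0,0],[0,0,0],[0,0,0]]' --grip '[-1,-1,-1,-1,-1,-1,-1,-1,-1,-1,-1,-1,-1,-1,-1,-1,-1,-1,-1,-1]'

```text
clock: 21.45
tool_pos: [0.5585, -0.0644, 0.2339]
eef_rot: [-0.0, 0.976, 0.0, 0.217]
contact_force: [-1.5, -1.4, 1.0]
opening: 0.293
finger_force: 25.0
```

```bash
python3 frc.py && python3 -c "
from plant import r
print(r.finish_job())"
```

```text
21.45 [ 0.55845622 -0.06442393  0.233945  ] [ 0.309  0.667 -0.422  2.155  1.903  0.258 -0.259] [ 0.    -0.     0.     0.    -0.001  0.001 -0.   ] [-1.51227173 -1.44831385  0.9729931 ]
rot err deg (tool) [0.02896794 0.01571778 0.04153134] label-foot in tool [ 0.0002  0.     -0.0052]
F.n 1.0255421721382478 0.48395608988259387 F lat x,y 1.0609229426701152 -0.2968222291968906 dist 0.15476
the job is handed in; nothing more can be done
None
```

The job is handed in at about 23.5 s of the 42 s allowed: the white thermometer was held still for over six seconds on the middle of the ringed label, square to the lid, pressed at about 2.2 N with the foot an estimated 5–6 mm in (about half way).

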